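Hook a tote of bolts forward to its stop

TASK

Take the pull hook from its rest, put its prong down into the pull ring of the tote that holds bolts, and drag that tote out along its lane until it is pressed firmly (about 12 N) and squarely against the front stop plate, with a steady pull on the hook that never exceeds 25 N. Then unhook, leaving the tote against the plate, and lay the hook back in both forks of its rest, prong end over the same side as before and hanging down. Move the tote only with the hook, never with the gripper or arm, and leave the empty tote and the things on the bench alone.

Things in the scene. Friction and masses are not known exactly. Their poses are not given: they have to be found in the camera images.
- rack: Fixed red/steel two-lane rack; origin at bench level, mid-front; +x runs into the rack (drag totes along -x). Deck top 60 mm above the bench, x=-30 to 370 mm. Guides 22 mm high, 6 thick at y=-164, 0, 164 make two lanes (4 mm play each side of a tote). From x=145 inwards a shelf of thin bars on red posts (y=+-180) lies 207 to 233 mm above the bench. Place, yaw and which tote is in which lane vary.
- stop_bar: Fixed dark steel bar across the front of the deck, 340 long, 20 high, 12 thick; origin at deck level, mid-length, on its inner face; +x into the rack. On its inner side a rigid steel stop plate (316 long, 18 high) on screws spans both lanes, parallel to the bar; its face, which totes meet, is set anywhere from 6 to 42 mm inwards of the bar's inner face, a setting that is not reported: feel for it.
- full_tote: Loose grey plastic tote holding steel hex bolts, 200 (x) x 150 (y) x 90 mm high, 0.6 to 0.95 kg; origin at the centre of its underside, front wall's outside at x=-100 mm, facing out of the rack. Starts standing on the deck, pushed back 60 mm or more from the stop plate. Dragging it takes 2 to 8 N; once it meets the plate the pull rises steeply, by several N per mm.
- full_ring (a point): Centre of the full tote's rigid steel pull ring, lying flat (hole axis vertical), fixed to the middle of the front wall; hole 18 mm across, bar 8 mm thick; centre 26 mm in front of the wall, 66 mm above the tote's underside (126 mm above the bench). Axes as the tote.
- full_front (a point): Point on the outer face of the full tote's front wall, mid-width, 10 mm above its underside; this face meets the stop plate.
- empty_tote: A like tote, same size and ring but empty (0.35 kg), in the other lane, also pushed back. Leave it alone.
- hook_rest: Fixed dark steel rest for the hook: plate 260 x 70 x 8 mm; origin at the centre of its underside, on the bench. Two V forks, 12 mm thick, at x=-72 and 72 mm, open upwards (about 45 mm wide at the top, 107 mm above the bench), hold the hook's round bars, tool axis along the rest's x, 90 mm above the bench. Prong end at +x.
- pull_hook: Pull hook, 0.25 kg, balanced near its origin. Wooden handle 96 long (x), 22 wide, 26 mm high, centred at the origin, steel discs 34 mm across at its ends; 10 mm round bar on to x=-100 behind and x=140 in front, where a straight 8 mm prong with round end goes down (-z) to z=-48 mm. Lies in the rest, prong down, handle free to grip from above between the forks; grip with 60 N or more.
- prong_tip (a point): Lowest point of the hook's prong, at x=140, z=-48 mm from the hook's origin.
- jar: White jar 60 mm across, 85 mm high, loose on the bench; origin at the centre of its underside. Leave alone.
- carton: Small cardboard carton 90 x 60 x 50 mm, loose; origin at the centre of its underside. Leave alone.
- spanner: Steel spanner lying on the bench, loose; origin under its middle. Leave alone.

How it is judged:
On the way, in this order (a step that is already met when the one before it is completed fails the run):
1. the hook's prong is down in the full tote's ring, the tote still well back (horizontal distance between prong_tip and full_ring below 0.011 m and z of prong_tip in the frame of full_ring between -0.045 and -0.006 m and x of full_front in the frame of stop_bar above 0.07 m), for 0.2 s.
2. with the prong in the ring, the full tote is pressed against the stop plate with more than 8 N (horizontal distance between prong_tip and full_ring below 0.011 m and z of prong_tip in the frame of full_ring between -0.045 and -0.006 m and contact force between full_tote and stop_bar above 8 N), for 0.2 s.
At the end, for the whole second after the job is handed in: The full tote stands on the deck with its front within 4 mm of the stop plate, square to the rack (0.06 rad), at rest; the hook lies still in both forks of its rest, prong end over the rest's +x side and hanging down, its origin within 20 mm along and 8 mm across and in height of its resting place (x of stop_plate_c0 in the frame of full_front between -0.006 and 0.001 m and angle between the x axis of full_tote and the x axis of rack, either way round below 0.06 rad and angle between full_tote's own z axis and vertical below 0.05 rad and z of full_tote in the frame of rack between 0.055 and 0.065 m and x of pull_hook in the frame of hook_rest between -0.02 and 0.02 m and y of pull_hook in the frame of hook_rest between -0.008 and 0.008 m and z of pull_hook in the frame of hook_rest between 0.082 and 0.098 m and x of prong_tip in the frame of hook_rest above 0.1 m and angle between pull_hook's own z axis and vertical below 0.35 rad and linear speed of pull_hook below 0.02 m/s and linear speed of full_tote below 0.01 m/s); the robot touches nothing.
It fails at once if the hook loads the full tote with more than 25 N (contact force between pull_hook and full_tote above 25 N).
It fails at once if the gripper or arm touches the full tote (contact force between any of the fingers, the arm and full_tote above 1 N).
It fails at once if the empty tote is moved by more than 10 mm (distance of empty_tote from where it was at the start of the episode above 0.01 m).
It fails at once if the jar, the carton or the spanner is moved by more than 20 mm (distance of any of jar, carton, spanner from where it was at the start of the episode above 0.02 m).
It also fails if it takes over 61 s, if anything falls off the work surface, if the arm or the gripper's body presses on something with over 40 N, if the wrist force passes 120 N, or if a joint passes its speed limit or range.

ROBOT

A 6-joint arm with a two-finger parallel gripper is mounted at the origin on the work surface. World frame = base frame: x ahead of the robot, y to its left, z up, the work surface at z = 0. Lengths are in m, angles in rad, forces in N, time in s.
With the tool pointing down it reaches from about 0.3 to 0.875 m from the base axis. Payload 6.4 kg.
Tool frame: the origin (TCP) lies midway between the tips of the shut fingers; the grasp point (between the pads) lies 19 mm behind it; z points along the fingers, y is the direction in which the jaws open and shut (so a half turn about z gives the same grasp; the last joint's range is limited). The gripper opens to 85 mm and grips with 20 to 120 N. Pads are 22 mm wide; open, the fingers measure 114 mm over their backs; the gripper's body (76 mm by 85 mm) begins 54 mm behind the grasp point. The pads swing forward as they close: fully open they stand 13 mm farther back than shut.
Start: joints at [-1.39, 0.181, 1.607, -0, 1.354, -0.206], TCP at [0.217, -0.533, 0.231] pointing down, gripper open.
Joint ranges: [-2.99, 2.99], [-0.89, 2.07], [0.3, 2.58], [-1.14, 4.28], [0, 2.63], [-3.12, 3.12]. Speed limits (rad/s): [2.57, 2.57, 3.01, 3.14, 3.14, 3.14].

INTERFACE

Orientations are given as a unit quaternion [w, x, y, z].
In Python, from bench import ctrl gives the robot as it stands. The module is installed in compiled form; this text tells all that it offers.
- The arm moves only by the tool arm_command, never from a script. Its argument "plan" is one flat list of numbers, 4 for each row, row after row: the shift along the tool's x, y, z in mm, then the turn about the tool's z in rad. A call has 1 to 20 rows; each row shifts and turns the commanded pose from where the row before left it, along the tool's axes as they then stand; what a row does not reach is not made up. A row lasts 1/10 s, in which the tool goes at most 50 mm and 8.59 degrees, less where a joint would pass 70% of its speed; a pose out of reach is approached as far as the arm can. A call is refused whole if a number of a shift passes 50 or a number of a turn 0.15, either way. A call with a gripper value outside its range is refused whole. "grip" is the opening, from 0 (shut) to 1 (fully open), set as the call begins (left out, the last holds). The fingers move at their own pace and stop on an object; the grip force is fixed at half the most. Time passes only in rows, so rows that do not move let the fingers close. It gives the time, the measured TCP pose, the force and the opening at its end, in the units of the state.
- ctrl.get_obs(): the state, without advancing time (a new reading comes with each control period).
- ctrl.camera(name): name is "scene" or "top" or "wrist"; returns a dict with "color" (400x640x3 uint8, red, green, blue), "camera_matrix" (3x3 intrinsics, pixels), "eye" and "attitude" of the camera in the world; the wrist camera has in their place "T_tool_cam" (4x4, takes a point from camera to tool coordinates, whose origin is the TCP and whose axes are the flange's). Camera axes: x right, y up, looking along -z (the intrinsics and any distortion apply to the point x, -y, -z); pixel columns grow to the right and rows downward; lengths in m; the calibration is good to about 2 mm. A picture is of the moment at which its call begins: read the wrist's pose just before it. There is no depth.
- ctrl.hand_in(): hands the job in, once; it reports no verdict.
The state is a dict: "time_s": time; "q": joint angles; "dq": joint speeds; "joint_efforts": joint torques, N m; "eef_pos": TCP position; "eef_rot": TCP orientation; "wrist_force": force on the tool from outside, world axes, zero at the start; "torque": the same for the moment, N m; "opening": opening from 0.0 (shut) to 1.0 (fully open).
Only numpy, scipy, OpenCV 4.12 (cv2) and the standard library are available. Lean on these libraries where they do the work, as an engineer would, in place of code of your own. Each camera call takes 0.05 s, during which the arm holds its last target. There are 200 camera calls.

## Working session

There is one attempt and no reset: what is moved stays moved. The work goes in short steps, Python scripts to look and compute and a tool call to move; the robot and the scene stay as the last step left them, time stands still between calls to the robot, and variables do not carry over. Pictures are saved under pics/ and viewed, about 8 in all and at most 12, crops included, and the job is handed in when it is done.

Besides the shell and the picture viewer there is one more tool, called as name(argument=value, ...) on one line, values as JSON. arm_command: Moves the arm, as the interface text tells. Its arguments: {"type":"object","properties":{"plan":{"type":"array","items":{"type":"number"}},"grip":{"type":"number"}},"required":["plan"]}

```bash
mkdir -p pics && cat > h.py <<'E'
import numpy as np,cv2,json
from bench import ctrl
from scipy.spatial.transform import Rotation as R
def q2R(q): q=np.array(q); return R.from_quat([q[1],q[2],q[3],q[0]]).as_matrix()
def snap(name,fn):
    o=ctrl.get_obs(); c=ctrl.camera(name)
    cv2.imwrite(f'pics/{fn}.png',c['color'][:,:,::-1])
    if name=='wrist':
        T=np.eye(4);T[:3,:3]=q2R(o['eef_rot']);T[:3,3]=o['eef_pos'];T=T@np.array(c['T_tool_cam'])
    else:
        T=np.eye(4);a=np.array(c['attitude']);T[:3,:3]=a if a.shape==(3,3) else q2R(a);T[:3,3]=c['eye']
    np.savez(f'pics/{fn}.npz',K=c['camera_matrix'],T=T)
    return {k:v for k,v in c.items() if k!='color'}
def ray(fn,u,v):
    d=np.load(f'pics/{fn}.npz');p=np.linalg.inv(d['K'])@[u,v,1]
    return d['T'][:3,3],d['T'][:3,:3]@np.array([p[0],-p[1],-1*p[2]])
def at(fn,u,v,z):
    e,r=ray(fn,u,v);return e+r*(z-e[2])/r[2]
def proj(fn,P):
    d=np.load(f'pics/{fn}.npz');p=d['T'][:3,:3].T@(np.array(P)-d['T'][:3,3]);p=d['K']@[p[0],-p[1],-p[2]];return p[:2]/p[2]
E
python3 - <<'E'
from h import *
np.set_printoptions(precision=4,suppress=True)
for n in('scene','top','wrist'):print(n,snap(n,n+'0'))
print(ctrl.get_obs())
E
```

```text
scene {'camera_matrix': array([[454.5672,   0.    , 310.9409],
       [  0.    , 454.5672, 206.2049],
       [  0.    ,   0.    ,   1.    ]]), 'eye': array([ 1.2648, -0.5213,  1.0079]), 'attitude': array([0.8352, 0.3385, 0.1627, 0.4016])}
top {'camera_matrix': array([[393.1675,   0.    , 327.2161],
       [  0.    , 393.1675, 205.3681],
       [  0.    ,   0.    ,   1.    ]]), 'eye': array([0.5181, 0.0035, 1.059 ]), 'attitude': array([ 0.7157,  0.0357, -0.0225, -0.6971])}
wrist {'camera_matrix': array([[283.3681,   0.    , 317.9195],
       [  0.    , 283.3681, 198.5063],
       [  0.    ,   0.    ,   1.    ]]), 'T_tool_cam': array([[ 0.002 ,  0.9657,  0.2595,  0.0671],
       [ 1.    , -0.0018, -0.001 ,  0.0004],
       [-0.0005,  0.2595, -0.9657, -0.1425],
       [ 0.    ,  0.    ,  0.    ,  1.    ]])}
{'time_s': 0.15, 'q': array([-1.3903,  0.1814,  1.6078, -0.    ,  1.3538, -0.2063]), 'dq': array([-0.0003, -0.0017, -0.0045,  0.0009, -0.0008, -0.0003]), 'joint_efforts': array([  0.0004, -44.5265, -35.1696,  -0.0002,   0.0059,  -0.    ]), 'eef_pos': array([ 0.2168, -0.5321,  0.2306]), 'eef_rot': array([-0.0007,  0.9814,  0.1922, -0.    ]), 'wrist_force': array([ 0.5714, -0.3432, -0.2175]), 'torque': array([ 0.0616, -0.0183,  0.0642]), 'opening': 0.9970021471772342}
```

View pics/top0.png

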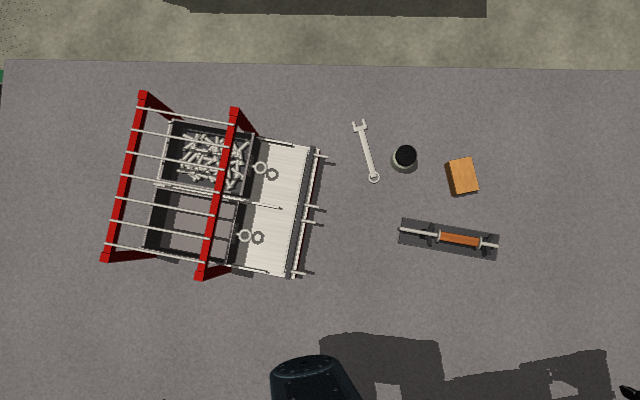

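View pics/scene0.png

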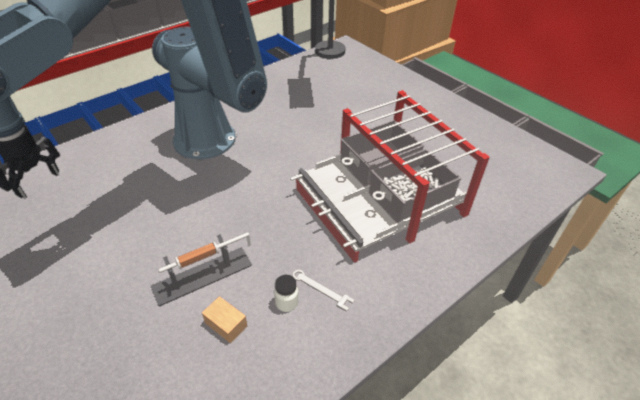

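The top view shows the bolts tote in the far lane, with its ring near (260,168). The hook's long (prong) end points left, at (400,230), and its handle is near (459,239). The scene view agrees. I'll enlarge both areas for measuring.

```bash
python3 - <<'E'
import cv2,numpy as np
a=cv2.imread('pics/top0.png')
L=cv2.resize(a[135:285,230:330],None,fx=4,fy=4,interpolation=cv2.INTER_CUBIC)
r=cv2.resize(a[205:275,395:505],(400,255),interpolation=cv2.INTER_CUBIC)
s=cv2.imread('pics/scene0.png')[225:305,145:260]
r2=cv2.resize(s,(400,278),interpolation=cv2.INTER_CUBIC)
o=np.zeros((600,800,3),np.uint8);o[:,:400]=L;o[:255,400:]=r;o[270:548,400:]=r2
cv2.imwrite('pics/c1.png',o)
E
```

```text
(no output)
```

View pics/c1.png

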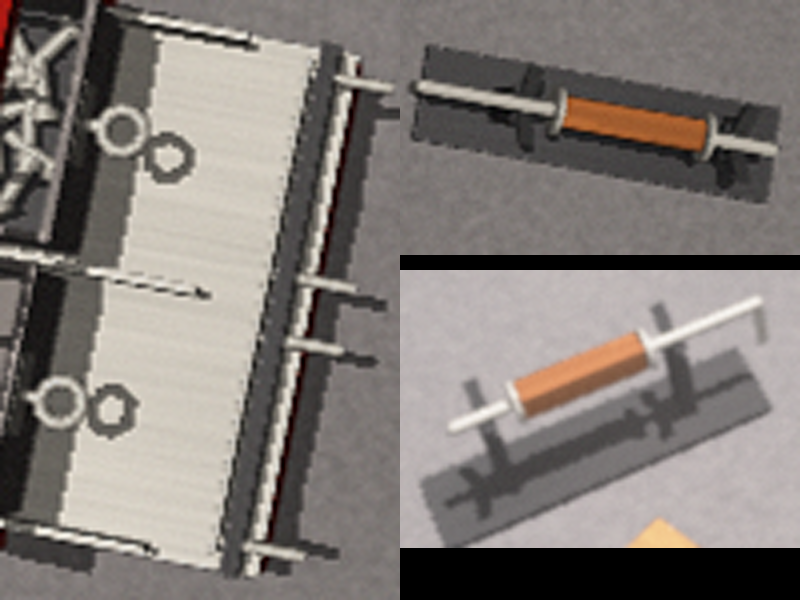

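```bash
cat > m.py <<'E'
from h import *
np.set_printoptions(precision=4,suppress=True)
A=lambda u,v:(230+u/4-.4,135+v/4-.4)
B=lambda u,v:(395+(u-400)/3.636-.35,205+v/3.643-.35)
T=lambda p,z:at('top0',*p,z)
print('ring',T(A(122,131),.126),'empty',T(A(60,402),.126))
def ang(a,b):d=b-a;return np.degrees(np.arctan2(d[1],d[0])),np.linalg.norm(d[:2])
print('bar',ang(T(A(220,575),.08),T(A(318,45),.08)),T(A(220,575),.08),T(A(318,45),.08))
print('guides',ang(T(A(255,45),.082),T(A(110,10),.082)),ang(T(A(210,293),.082),T(A(90,268),.082)),T(A(210,293),.082))
print('rest c',np.mean([T(B(*p),.008) for p in((428,45),(780,106),(770,203),(413,140))],0),ang(T(B(780,106),.008),T(B(428,45),.008)),ang(T(B(770,203),.008),T(B(413,140),.008)))
a,b=T(B(416,88),.09),T(B(777,150),.09)
print('hook',a,b,ang(b,a)); d=(a-b)/np.linalg.norm(a-b);print('origin',b+d*.100,a-d*.142)
h=(T(B(560,110),.09)+T(B(711,138),.09))/2;print('handle mid',h)
E
python3 m.py
```

```text
ring [0.6825 0.186  0.126 ] empty [0.519  0.2162 0.126 ]
bar (np.float64(-8.5700622835331), np.float64(0.33697042769152474)) [0.4155 0.123  0.08  ] [0.7487 0.0728 0.08  ]
guides (np.float64(77.5885312966439), np.float64(0.09513500169279429)) (np.float64(79.7217208117158), np.float64(0.07707299071780317)) [0.5894 0.1353 0.082 ]
rest c [ 0.5248 -0.3003  0.008 ] (np.float64(81.61792807607311), np.float64(0.25855675413614804)) (np.float64(81.56186938811913), np.float64(0.2609471283232543))
hook [ 0.5446 -0.1551  0.09  ] [ 0.5097 -0.3964  0.09  ] (np.float64(81.76053128095755), np.float64(0.24384436721121353))
origin [ 0.524  -0.2975  0.09  ] [ 0.5243 -0.2956  0.09  ]
handle mid [ 0.5245 -0.3022  0.09  ]
```

arm_command(plan=[31, -8.3, 0, 0, 31, -8.3, 0, 0, 31, -8.3, 0, 0, 31, -8.3, 0, 0, 31, -8.3, 0, 0, 31, -8.3, 0, 0, 31, -8.3, 0, 0, 31, -8.3, 0, 0, 31, -8.3, 0, 0, 31, -8.3, 0, 0, 31, -8.3, 0, 0, 31, -8.3, 0, 0, 0, 0, 0, -0.13, 0, 0, 0, -0.13, 0, 0, 0, -0.13, 0, 0, 0, -0.13, 0, 0, 0, -0.13, 0, 0, 0, -0.13, 0, 0, 0, -0.13, 0, 0, 0, -0.13], grip=1)

```text
time_s: 2.15
eef_pos: [0.5237, -0.2998, 0.2308]
eef_rot: [-0.0, 0.754, 0.656, -0.0]
wrist_force: [0.4, 0.1, -0.1]
opening: 1.0
```

```bash
cat >> h.py <<'E'
def delta(P,yaw):
    "tool-axis shift mm to P from now, turn to yaw deg"
    o=ctrl.get_obs();M=q2R(o['eef_rot']);th=np.degrees(np.arctan2(M[1,0],M[0,0]))
    print('t',round(o['time_s'],2),'pos',np.round(o['eef_pos'],4),'yaw',round(th,2),'tilt',np.round(M[:2,2],4),'F',np.round(o['wrist_force'],1),'open',round(o['opening'],3))
    if P is not None: print('shift mm',np.round(M.T@(np.array(P)-o['eef_pos'])*1000,1),'turn',round(np.radians(th-yaw),4))
E
python3 - <<'E'
from h import *
delta([.5245,-.299,.231],81.65)
print(snap('wrist','w1')['T_tool_cam'][0])
E
```

```text
t 2.15 pos [ 0.5237 -0.2998  0.2308] yaw 82.06 tilt [-0.0006  0.0006] F [ 0.4  0.1 -0.1] open 1.0
shift mm [ 0.9  0.7 -0.2] turn 0.0071
[0.00197483 0.96557327 0.26012374 0.06603169]
```

View pics/w1.png

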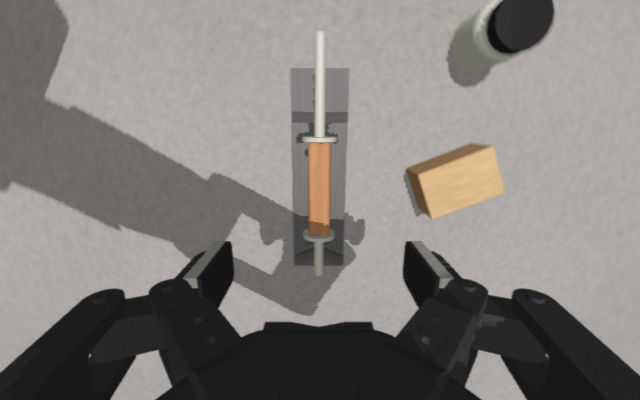

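The wrist view shows the hook standing upright in the image along column 320: front end (320,31), rear end (319,275), discs at (319,139) and (319,238). The jar and carton are well clear.

```bash
python3 - <<'E'
from h import *
np.set_printoptions(precision=4,suppress=True)
a,b=at('w1',320,31,.09),at('w1',319,275,.09);d=a-b;print(a,b,np.degrees(np.arctan2(d[1],d[0])),np.linalg.norm(d))
print((at('w1',319,139,.09)+at('w1',319,238,.09))/2, b+d/np.linalg.norm(d)*.1)
for p in [(.5245,-.299,.09)]: print(proj('w1',p))
delta([.5247,-.2985,.071],81.7)
E
```

```text
[ 0.5469 -0.1569  0.09  ] [ 0.5131 -0.3979  0.09  ] 82.01753980397945 0.243392841473089
[ 0.5261 -0.3022  0.09  ] [ 0.527  -0.2989  0.09  ]
[317.0008 188.0493]
t 2.2 pos [ 0.5237 -0.2998  0.2308] yaw 82.42 tilt [-0.0007  0.0006] F [-0.5 -0.4  0.4] open 1.002
shift mm [  1.3   1.  159.8] turn 0.0125
```

arm_command(plan=[1, 2, 20, 0.006, 0, 0, 25, 0, 0, 0, 25, 0, 0, 0, 25, 0, 0, 0, 25, 0, 0, 0, 20, 0, 0, 0, 12, 0, 0, 0, 8, 0, 0, 0, 0, 0, 0, 0, 0, 0], grip=1)

```text
time_s: 3.2
eef_pos: [0.5265, -0.2997, 0.0721]
eef_rot: [0.001, 0.758, 0.652, 0.0]
wrist_force: [0.1, 0.4, 0.0]
opening: 1.004
```

arm_command(plan=[0, 0, 0, 0, 0, 0, 0, 0, 0, 0, 0, 0, 0, 0, 0, 0, 0, 0, 0, 0, 0, 0, 0, 0, 0, 0, 0, 0, 0, 0, 0, 0], grip=0)

```text
time_s: 4.0
eef_pos: [0.5246, -0.2991, 0.0717]
eef_rot: [-0.001, 0.758, 0.652, -0.001]
wrist_force: [-8.2, 0.8, 6.7]
opening: 0.249
```

```bash
python3 - <<'E'
from h import *
delta(None,0)
E
```

```text
t 4.0 pos [ 0.5246 -0.2991  0.0717] yaw 81.4 tilt [-0.003   0.0008] F [-8.2  0.8  6.7] open 0.249
```

arm_command(plan=[0, 0, -3, 0, 0, 0, -8, 0, 0, 0, -14, 0, 0, 0, -14, 0, 0, 0, -14, 0, 0, 0, -14, 0, 0, 0, -14, 0, 0, 0, -14, 0, 0, 0, -14, 0, 0, 0, -8, 0, 8, 2, 0, 0, 20, 6, 0, 0, 30, 9, 0, 0, 30, 9, 0, 0, 30, 9, 0, 0, 30, 9, 0, 0, 30, 9, 0, 0, 30, 9, 0, 0, 30, 9, 0, 0, 30, 9, 0, 0])

```text
time_s: 6.0
eef_pos: [0.645, -0.0442, 0.1872]
eef_rot: [-0.001, 0.758, 0.652, -0.0]
wrist_force: [0.3, 0.3, -2.9]
opening: 0.248
```

arm_command(plan=[20, 3, 0, 0, 10, 0, 0, 0, 5, 0, 0, 0, 0, 0, 0, 0, 0, 0, 0, 0])

```text
time_s: 6.5
eef_pos: [0.653, -0.0129, 0.1881]
eef_rot: [-0.0, 0.758, 0.652, -0.0]
wrist_force: [0.2, -0.2, -1.8]
opening: 0.247
```

```bash
python3 - <<'E'
from h import *
delta([.662,.0475,.189],81.5)
snap('wrist','w2');snap('top','top2');snap('scene','scene2')
w=cv2.imread('pics/w2.png');t=cv2.resize(cv2.imread('pics/top2.png')[140:300,230:390],(400,400),interpolation=cv2.INTER_CUBIC)
o=np.zeros((600,800,3),np.uint8);o[:300,:400]=cv2.resize(w[0:240,160:480],(400,300),interpolation=cv2.INTER_CUBIC);o[:400,400:]=t
o[300:600,:400]=cv2.resize(cv2.imread('pics/scene2.png')[120:270,270:470],(400,300),interpolation=cv2.INTER_CUBIC)
cv2.imwrite('pics/c2.png',o)
E
```

```text
t 6.5 pos [ 0.653  -0.0129  0.1881] yaw 81.36 tilt [-0.0004 -0.0003] F [ 0.2 -0.2 -1.8] open 0.247
shift mm [61.1 -0.2 -0.9] turn -0.0024
```

View pics/c2.png

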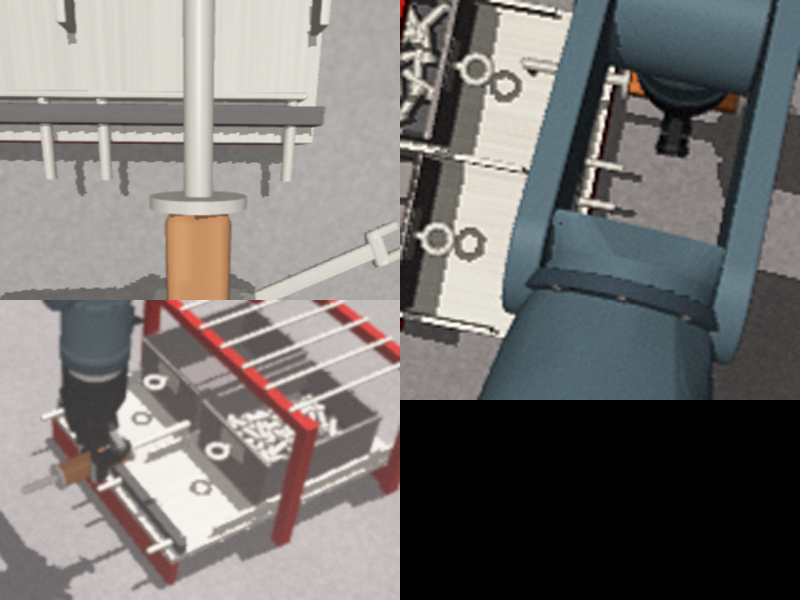

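```bash
python3 - <<'E'
from h import *
np.set_printoptions(precision=4,suppress=True)
C=lambda u,v:(230+(u-400)/2.5-.3,140+v/2.5-.3)
r=at('top2',*C(475,69),.126);p=at('top2',*C(525,65),.207);print('ring',r,'hook end',p)
q=at('scene2',270+217/2-.25,120+(450-300)/2-.25,.126);print('ring scene',q)
print('bar end scene',at('scene2',270+189/2-.25,120+(424-300)/2-.25,.207))
# bar in wrist: crop (200,0) and (200,195), scale 1.25
a,b=at('w2',160+199/1.25-.1,0,.207),at('w2',160+199/1.25-.1,160,.207);d=a-b;print('bar line',a,b,np.degrees(np.arctan2(d[1],d[0])))
print('disc',at('w2',160+199/1.25,203/1.25,.207))
o=ctrl.get_obs();print('pred tip',o['eef_pos'][:2]+.14*np.array([np.cos(np.radians(81.5)),np.sin(np.radians(81.5))]))
# stop plate line from wrist
a,b=at('w2',160,104/1.25,.08),at('w2',160+320/1.25,109/1.25,.08);d=b-a;print('bar ang',np.degrees(np.arctan2(d[1],d[0]))+90,a,b)
E
```

```text
ring [0.6826 0.187  0.126 ] hook end [0.673  0.1271 0.207 ]
ring scene [0.6788 0.186  0.126 ]
bar end scene [0.6755 0.1266 0.207 ]
bar line [0.6716 0.0964 0.207 ] [0.6626 0.0363 0.207 ] 81.53653670049626
disc [0.6625 0.0353 0.207 ]
pred tip [0.6739 0.1253]
bar ang 80.63822075280453 [0.5402 0.1021 0.08  ] [0.7489 0.0677 0.08  ]
```

arm_command(plan=[5, 0, 0, 0, 10, -0.5, 0, 0, 15, -0.5, 0, 0, 15, 0, 4, 0, 10, 0, 8, 0, 6, 0, 6, 0, 0, 0, 0, 0, 0, 0, 0, 0])

```text
time_s: 7.45
eef_pos: [0.6612, 0.0485, 0.1696]
eef_rot: [-0.0, 0.758, 0.652, -0.0]
wrist_force: [-0.3, 0.1, -3.5]
opening: 0.25
```

```bash
python3 - <<'E'
from h import *
delta(None,0)
snap('top','top3');snap('scene','scene3')
o=np.zeros((600,800,3),np.uint8)
o[:,:400]=cv2.resize(cv2.imread('pics/top3.png')[143:203,240:280],(400,600),interpolation=cv2.INTER_CUBIC)
o[:,400:]=cv2.resize(cv2.imread('pics/scene3.png')[160:220,360:400],(400,600),interpolation=cv2.INTER_CUBIC)
cv2.imwrite('pics/c3.png',o)
E
```

```text
t 7.45 pos [0.6612 0.0485 0.1696] yaw 81.43 tilt [-0.0011 -0.0002] F [-0.3  0.1 -3.5] open 0.25
```

View pics/c3.png

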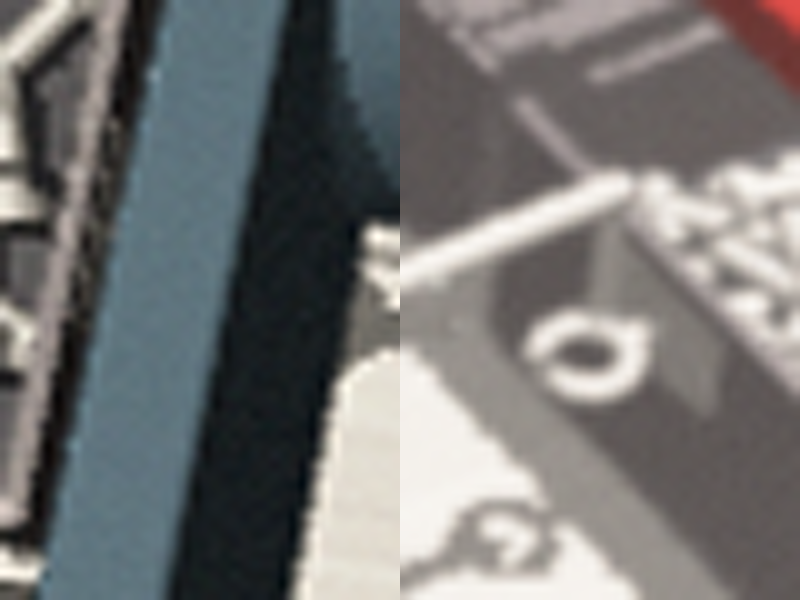

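```bash
python3 - <<'E'
from h import *
np.set_printoptions(precision=4,suppress=True)
o=ctrl.get_obs();d=np.array([np.cos(np.radians(81.5)),np.sin(np.radians(81.5)),0])
h=o['eef_pos']+[0,0,.019]
f=lambda P:(proj('scene3',P)-[360,160]+.45)*10+[400,0]
t=h+.14*d
print('tip',t-[0,0,.048],f(t-[0,0,.048]),'end',f(t),f(t+.005*d),'prong at -20',f(t-[0,0,.02]))
G=lambda u,v,z:at('scene3',360+(u-400)/10-.45,160+v/10-.45,z)
print('ring',G(585,352,.126),G(590,355,.126),'end',G(625,185,.1885),'tip?',G(592,300,.1405))
for p in((.6825,.186),(.68,.186),(.685,.19)):print(p,f(np.array([*p,.126])))
E
```

```text
tip [0.6823 0.1864 0.1415] [602.9933 318.1852] end [622.6027 188.6244] [637.7776 182.2748] prong at -20 [614.2982 243.493 ]
ring [0.6785 0.1856 0.126 ] [0.6802 0.1858 0.126 ] end [0.681  0.1887 0.1885] tip? [0.6746 0.1899 0.1405]
(0.6825, 0.186) [596.4087 359.3266]
(0.68, 0.186) [590.0331 354.379 ]
(0.685, 0.19) [613.1387 357.9455]
```

arm_command(plan=[0, 0, 4, 0, 0, 0, 4, 0, 0, 0, 2, 0, 0, 0, 1, 0, 0, 0, 1, 0, 0, 0, 1, 0, 0, 0, 1, 0, 0, 0, 0, 0])

```text
time_s: 8.35
eef_pos: [0.6614, 0.0484, 0.1562]
eef_rot: [-0.0, 0.758, 0.652, -0.0]
wrist_force: [-1.1, 0.1, -2.1]
opening: 0.248
```

arm_command(plan=[0, 0, 1, 0, 0, 0, 1, 0, 0, 0, 0, 0])

```text
time_s: 8.65
eef_pos: [0.6613, 0.0484, 0.1541]
eef_rot: [-0.0, 0.758, 0.652, -0.0]
wrist_force: [-0.2, -0.2, -2.5]
opening: 0.249
```

arm_command(plan=[0, 0, 1, 0, 0, 0, 1, 0, 0, 0, 1, 0, 0, 0, 2, 0, 0, 0, 2, 0, 0, 0, 0, 0])

```text
time_s: 9.25
eef_pos: [0.6612, 0.0484, 0.1468]
eef_rot: [-0.0, 0.758, 0.652, -0.0]
wrist_force: [0.2, 0.3, -1.9]
opening: 0.25
```

arm_command(plan=[0, 0, 3, 0, 0, 0, 3, 0, 0, 0, 3, 0, 0, 0, 3, 0, 0, 0, 2, 0, 0, 0, 0, 0, 0, 0, 0, 0])

```text
time_s: 9.95
eef_pos: [0.6615, 0.0484, 0.1333]
eef_rot: [0.0, 0.758, 0.652, -0.0]
wrist_force: [-0.3, -0.5, -1.7]
opening: 0.245
```

```bash
python3 - <<'E'
from h import *
delta(None,0)
snap('scene','scene4')
cv2.imwrite('pics/c4.png',cv2.resize(cv2.imread('pics/scene4.png')[150:230,340:430],(720,640))[:600])
E
```

```text
t 9.95 pos [0.6615 0.0484 0.1333] yaw 81.41 tilt [ 0. -0.] F [-0.3 -0.5 -1.7] open 0.245
```

View pics/c4.png

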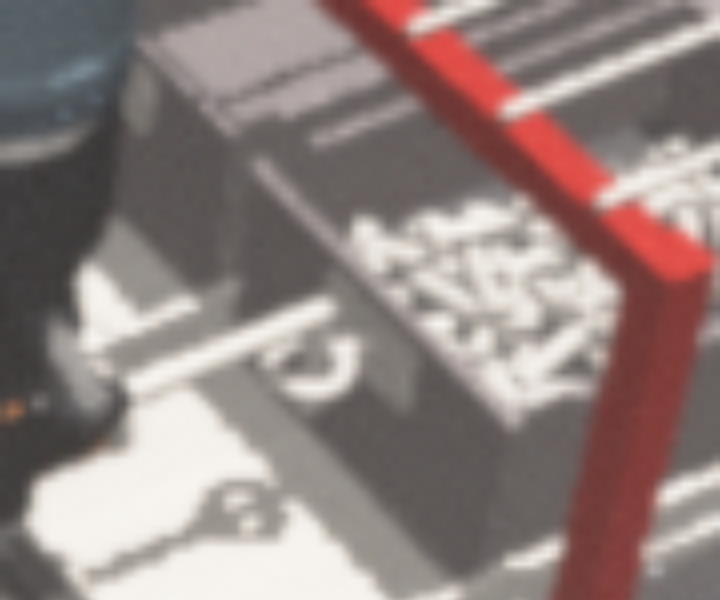

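The prong stands in the ring, with the bar ending just over it at (330,305). I'll start a gentle pull.

arm_command(plan=[-1, 0, 0, 0, -1, 0, 0, 0, -1, 0, 0, 0, -1, 0, 0, 0, -1, 0, 0, 0, -1, 0, 0, 0, -1, 0, 0, 0, -1.5, 0, 0, 0, -2, 0, 0, 0, -2, 0, 0, 0, -2, 0, 0, 0, -2, 0, 0, 0])

```text
time_s: 11.2
eef_pos: [0.6589, 0.0321, 0.1333]
eef_rot: [-0.0, 0.758, 0.652, 0.0]
wrist_force: [1.7, 3.7, -2.5]
opening: 0.252
```

arm_command(plan=[-2, 0, 0, 0, -2.5, 0, 0, 0, -2.5, 0, 0, 0, -2.5, 0, 0, 0, -2.5, 0, 0, 0, -2.5, 0, 0, 0, -2.5, 0, 0, 0, -2, 0, 0, 0])

```text
time_s: 12.0
eef_pos: [0.6561, 0.013, 0.1333]
eef_rot: [0.0, 0.758, 0.652, -0.0]
wrist_force: [0.6, 4.0, -3.0]
opening: 0.247
```

arm_command(plan=[-2.5, 0, 0, 0, -2.5, 0, 0, 0, -2.5, 0, 0, 0, -2.5, 0, 0, 0, -2.5, 0, 0, 0, -2.5, 0, 0, 0, -2.5, 0, 0, 0, -2, 0, 0, 0, -1, 0, 0, 0])

```text
time_s: 12.9
eef_pos: [0.6531, -0.0072, 0.1333]
eef_rot: [-0.0, 0.758, 0.652, -0.0]
wrist_force: [0.3, 3.6, -3.7]
opening: 0.246
```

```bash
python3 - <<'E'
from h import *
delta(None,0)
snap('scene','scene5')
cv2.imwrite('pics/c5.png',cv2.resize(cv2.imread('pics/scene5.png')[150:250,295:415],(720,600)))
E
```

```text
t 12.9 pos [ 0.6531 -0.0072  0.1333] yaw 81.4 tilt [-0. -0.] F [ 0.3  3.6 -3.7] open 0.246
```

View pics/c5.png

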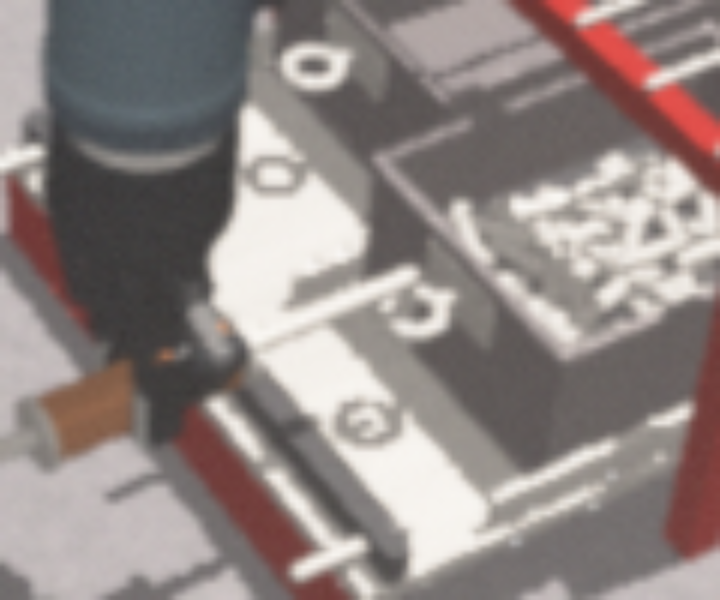

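The tote has come forward with the empty one unmoved; its front bottom corner is near crop (533,468), and the plate's near end is around (408,540).

```bash
python3 - <<'E'
from h import *
G=lambda u,v,z:at('scene5',295+u/6-.4,150+v/6-.4,z)
a=G(533,468,.06)
d=np.array([np.cos(np.radians(81.4)),np.sin(np.radians(81.4)),0])
for u,v,z in((408,535,.078),(400,530,.078),(408,570,.06)): b=G(u,v,z);print(a,b,(a-b)@d)
E
```

```text
[0.73731952 0.15833537 0.06      ] [0.74088821 0.07388173 0.078     ] 0.08297042620004319
[0.73731952 0.15833537 0.06      ] [0.73654682 0.07309004 0.078     ] 0.08440240667383302
[0.73731952 0.15833537 0.06      ] [0.74567124 0.07140493 0.06      ] 0.08470415246522556
```

arm_command(plan=[-1.5, 0, 0, 0, -2.5, 0, 0, 0, -2.5, 0, 0, 0, -2.5, 0, 0, 0, -2.5, 0, 0, 0, -2.5, 0, 0, 0, -2.5, 0, 0, 0, -2.5, 0, 0, 0, -2.5, 0, 0, 0, -2.5, 0, 0, 0, -2.5, 0, 0, 0, -2.5, 0, 0, 0, -2.5, 0, 0, 0, -2.5, 0, 0, 0, -2.5, 0, 0, 0, -2, 0, 0, 0, -1, 0, 0, 0])

```text
time_s: 14.65
eef_pos: [0.6472, -0.0463, 0.1333]
eef_rot: [0.0, 0.758, 0.652, -0.0]
wrist_force: [0.9, 3.4, -3.9]
opening: 0.248
```

arm_command(plan=[-1, 0, 0, 0, -1, 0, 0, 0, -1, 0, 0, 0, -1, 0, 0, 0, -1, 0, 0, 0, -1, 0, 0, 0, -1, 0, 0, 0, -1, 0, 0, 0, -1, 0, 0, 0, -1, 0, 0, 0])

```text
time_s: 15.65
eef_pos: [0.6457, -0.056, 0.1333]
eef_rot: [-0.0, 0.758, 0.652, -0.0]
wrist_force: [-0.0, 3.5, -3.3]
opening: 0.244
```

```bash
python3 - <<'E'
from h import *
delta(None,0)
snap('scene','scene6')
cv2.imwrite('pics/c6.png',cv2.resize(cv2.imread('pics/scene6.png')[160:260,290:410],(720,600)))
E
```

```text
t 15.65 pos [ 0.6457 -0.056   0.1333] yaw 81.4 tilt [-0.0001 -0.    ] F [-0.   3.5 -3.3] open 0.244
```

View pics/c6.png

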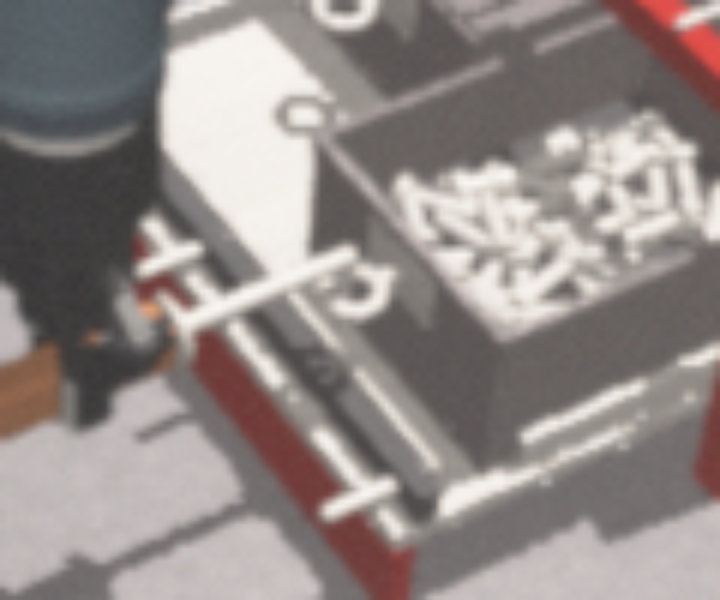

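The tote front is now about 30 mm from the plate, with corner (480,460) against plate end (437,490). I'll advance slowly from here.

arm_command(plan=[-1, 0, 0, 0, -1, 0, 0, 0, -1, 0, 0, 0, -1, 0, 0, 0, -1, 0, 0, 0, -1, 0, 0, 0, -1, 0, 0, 0, -1, 0, 0, 0, -1, 0, 0, 0, -1, 0, 0, 0, -1, 0, 0, 0, -1, 0, 0, 0, -1, 0, 0, 0, -1, 0, 0, 0])

```text
time_s: 17.1
eef_pos: [0.6436, -0.0698, 0.1333]
eef_rot: [-0.0, 0.758, 0.652, -0.0]
wrist_force: [0.9, 3.9, -2.8]
opening: 0.249
```

arm_command(plan=[-0.7, 0, 0, 0, -0.7, 0, 0, 0, -0.7, 0, 0, 0, -0.7, 0, 0, 0, -0.7, 0, 0, 0])

```text
time_s: 17.6
eef_pos: [0.6431, -0.0732, 0.1333]
eef_rot: [-0.0, 0.758, 0.652, 0.0]
wrist_force: [1.3, 3.8, -3.4]
opening: 0.25
```

arm_command(plan=[-0.6, 0, 0, 0, -0.6, 0, 0, 0, -0.6, 0, 0, 0, -0.6, 0, 0, 0])

```text
time_s: 18.0
eef_pos: [0.6427, -0.0757, 0.1333]
eef_rot: [0.0, 0.758, 0.652, 0.0]
wrist_force: [-0.0, 3.3, -3.4]
opening: 0.249
```

arm_command(plan=[-0.5, 0, 0, 0, -0.5, 0, 0, 0, -0.5, 0, 0, 0, -0.5, 0, 0, 0])

```text
time_s: 18.4
eef_pos: [0.6424, -0.0775, 0.1333]
eef_rot: [-0.0, 0.758, 0.652, 0.0]
wrist_force: [1.1, 5.5, -3.5]
opening: 0.248
```

arm_command(plan=[-0.4, 0, 0, 0, -0.4, 0, 0, 0, 0, 0, 0, 0])

```text
time_s: 18.7
eef_pos: [0.6423, -0.0777, 0.1332]
eef_rot: [-0.0, 0.758, 0.652, 0.0]
wrist_force: [0.3, 6.0, -3.1]
opening: 0.246
```

arm_command(plan=[-0.4, 0, 0, 0, -0.4, 0, 0, 0, 0, 0, 0, 0])

```text
time_s: 19.0
eef_pos: [0.6422, -0.0778, 0.133]
eef_rot: [-0.001, 0.758, 0.652, 0.001]
wrist_force: [1.1, 8.2, -4.0]
opening: 0.251
```

arm_command(plan=[-0.4, 0, 0, 0, -0.4, 0, 0, 0, -0.4, 0, 0, 0, -0.4, 0, 0, 0, 0, 0, 0, 0, 0, 0, 0, 0])

```text
time_s: 19.6
eef_pos: [0.6421, -0.0779, 0.1327]
eef_rot: [-0.002, 0.758, 0.652, 0.001]
wrist_force: [3.5, 12.7, -6.2]
opening: 0.247
```

arm_command(plan=[-0.4, 0, 0, 0, -0.4, 0, 0, 0, -0.4, 0, 0, 0, 0, 0, 0, 0, 0, 0, 0, 0, 0, 0, 0, 0])

```text
time_s: 20.2
eef_pos: [0.642, -0.078, 0.1325]
eef_rot: [-0.002, 0.758, 0.652, 0.002]
wrist_force: [4.5, 15.9, -4.6]
opening: 0.246
```

```bash
python3 - <<'E'
from h import *
delta(None,0)
print(ctrl.get_obs()['torque'])
E
```

```text
t 20.2 pos [ 0.642  -0.078   0.1325] yaw 81.45 tilt [0.0002 0.0057] F [ 4.5 15.9 -4.6] open 0.246
[ 2.47849241 -0.67664984 -0.19071073]
```

arm_command(plan=[0, 0, 0, 0, 0, 0, 0, 0, 0.7, 0, 0, 0, 0.7, 0, 0, 0, 0.7, 0, 0, 0, 0.7, 0, 0, 0, 0.7, 0, 0, 0, 0.7, 0, 0, 0, 0.7, 0, 0, 0, 0.6, 0, 0, 0, 0, 0, 0, 0, 0, 0, 0, 0])

```text
time_s: 21.4
eef_pos: [0.6427, -0.0771, 0.1335]
eef_rot: [0.0, 0.758, 0.652, -0.0]
wrist_force: [0.9, -0.1, -1.8]
opening: 0.243
```

```bash
python3 - <<'E'
from h import *
delta(None,0)
print(ctrl.get_obs()['torque'])
E
```

```text
t 21.4 pos [ 0.6427 -0.0771  0.1335] yaw 81.38 tilt [ 0.0003 -0.0007] F [ 0.9 -0.1 -1.8] open 0.243
[ 0.00041643  0.06898015 -0.04457524]
```

arm_command(plan=[1, 0, 0, 0, 1, 0, 0, 0, 1, 0, 0, 0, 0.5, 0, 0, 0, 0, 0, 0, 0, 0, 0, -1, 0, 0, 0, -2, 0, 0, 0, -2, 0, 0, 0, -2, 0, 0, 0, -2, 0, 0, 0, 0, 0])

```text
time_s: 22.5
eef_pos: [0.6434, -0.0731, 0.1428]
eef_rot: [0.0, 0.758, 0.652, 0.0]
wrist_force: [-0.1, -0.3, -3.0]
opening: 0.25
```

arm_command(plan=[0, 0, -3, 0, 0, 0, -3, 0, 0, 0, -3, 0, 0, 0, -3, 0, 0, 0, -3, 0, 0, 0, -3, 0, 0, 0, -4, 0, 0, 0, -6, 0, 0, 0, -8, 0, 0, 0, -6, 0, 0, 0, -3, 0, 0, 0, 0, 0, 0, 0, 0, 0])

```text
time_s: 23.8
eef_pos: [0.643, -0.073, 0.1872]
eef_rot: [-0.0, 0.758, 0.652, -0.0]
wrist_force: [-0.2, 0.1, -3.4]
opening: 0.248
```

```bash
python3 - <<'E'
from h import *
delta([.5247,-.2988,.187],81.5)
snap('scene','scene7');snap('wrist','w7')
o=np.zeros((600,800,3),np.uint8)
o[:450,:480]=cv2.resize(cv2.imread('pics/scene7.png')[150:270,275:403],(480,450),interpolation=cv2.INTER_CUBIC)
o[:200,480:]=cv2.resize(cv2.imread('pics/w7.png'),(320,200))
cv2.imwrite('pics/c7.png',o)
E
```

```text
t 23.8 pos [ 0.643  -0.073   0.1872] yaw 81.41 tilt [-0.0002  0.    ] F [-0.2  0.1 -3.4] open 0.248
shift mm [-2.409e+02 -8.320e+01  2.000e-01] turn -0.0016
```

View pics/c7.png

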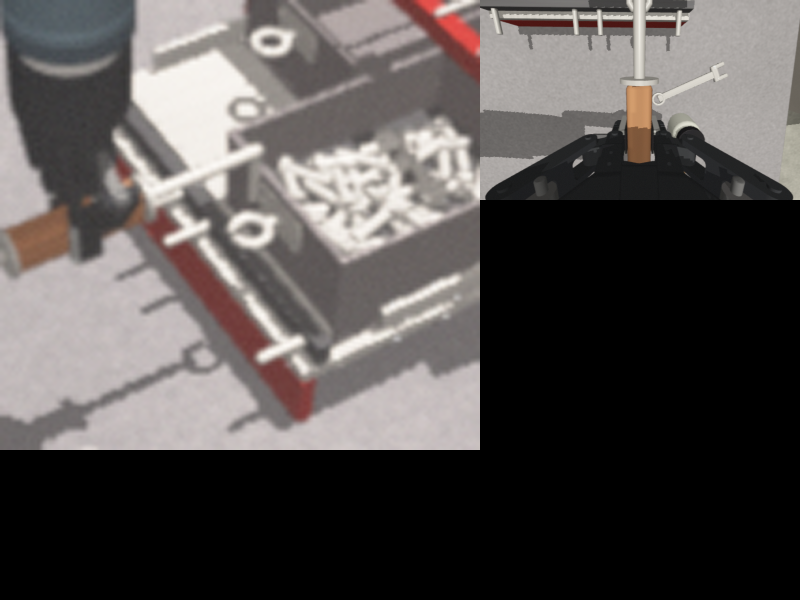

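The tote sits against the plate and the hook is clear. Now I'll carry the hook back over its rest.

arm_command(plan=[-8, -3, 0, 0, -18, -6, 0, 0, -27, -9, 0, 0, -27, -9, 0, 0, -27, -9, 0, 0, -27, -9, 0, 0, -27, -9, 0, 0, -27, -9, 0, 0, -25, -9, 0, 0, -16, -7, 0, 0, -8, -3, 0, 0, -4, -1, 0, 0, 0, 0, 0, 0, 0, 0, 0, 0])

```text
time_s: 25.3
eef_pos: [0.5254, -0.2981, 0.1872]
eef_rot: [-0.0, 0.758, 0.652, 0.0]
wrist_force: [-0.1, 0.4, -2.0]
opening: 0.249
```

```bash
python3 - <<'E'
from h import *
delta([.5247,-.2988,.0722],81.5)
snap('wrist','w8');snap('scene','scene8');
o=np.zeros((600,800,3),np.uint8)
o[:375,:]=cv2.resize(cv2.imread('pics/w8.png')[0:300],(800,375),interpolation=cv2.INTER_CUBIC)
o[375:,:]=cv2.resize(cv2.imread('pics/scene8.png')[200:312,80:480],(800,225),interpolation=cv2.INTER_CUBIC)
cv2.imwrite('pics/c8.png',o)
E
```

```text
t 25.3 pos [ 0.5254 -0.2981  0.1872] yaw 81.46 tilt [0.0001 0.0004] F [-0.1  0.4 -2. ] open 0.249
shift mm [ -0.8  -0.6 115. ] turn -0.0007
```

View pics/c8.png

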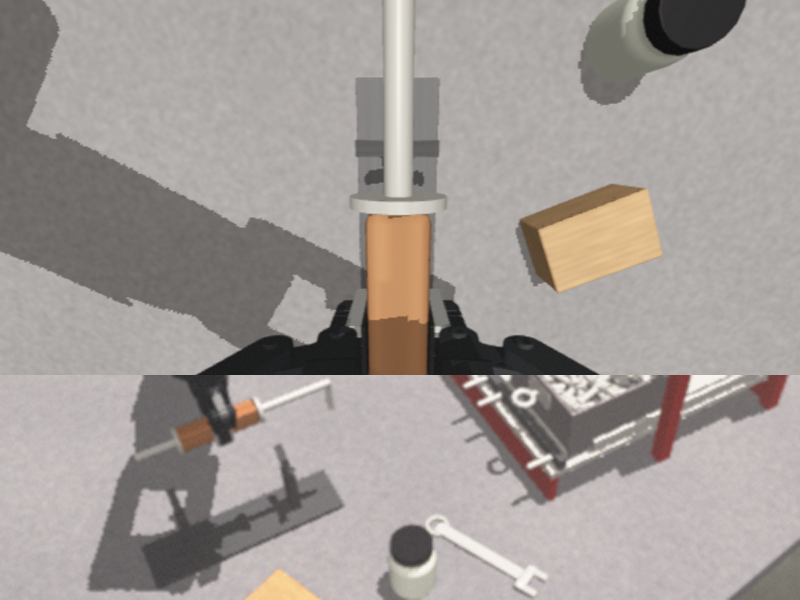

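The hook is level over the rest, in line with it, with the prong hanging down on the +x side. Lowering it now.

arm_command(plan=[-0.5, -0.6, 8, 0, 0, 0, 16, 0, 0, 0, 18, 0, 0, 0, 18, 0, 0, 0, 16, 0, 0, 0, 10, 0, 0, 0, 7, 0, 0, 0, 5, 0, 0, 0, 4, 0, 0, 0, 4, 0, 0, 0, 3, 0, 0, 0, 2, 0, 0, 0, 1.5, 0, 0, 0, 1, 0, 0, 0, 0, 0, 0, 0, 0, 0])

```text
time_s: 27.0
eef_pos: [0.5244, -0.2994, 0.0739]
eef_rot: [0.0, 0.758, 0.652, 0.0]
wrist_force: [-0.6, -0.2, -2.4]
opening: 0.249
```

arm_command(plan=[0, 0, 1, 0, 0, 0, 0.8, 0, 0, 0, 0, 0, 0, 0, 0, 0])

```text
time_s: 27.4
eef_pos: [0.5245, -0.2994, 0.0721]
eef_rot: [0.0, 0.758, 0.652, 0.0]
wrist_force: [1.5, 0.2, -2.3]
opening: 0.246
```

Now I'll open the gripper, with the fingers staying in place while they clear, and then lift.

arm_command(plan=[0, 0, 0, 0, 0, 0, 0, 0, 0, 0, 0, 0, 0, 0, 0, 0, 0, 0, 0, 0, 0, 0, 0, 0, 0, 0, 0, 0, 0, 0, 0, 0], grip=1)

```text
time_s: 28.2
eef_pos: [0.5243, -0.2993, 0.072]
eef_rot: [-0.0, 0.758, 0.652, -0.0]
wrist_force: [0.3, -0.0, 1.0]
opening: 1.003
```

arm_command(plan=[0, 0, -4, 0, 0, 0, -10, 0, 0, 0, -20, 0, 0, 0, -25, 0, 0, 0, -25, 0, 0, 0, -25, 0, 0, 0, -25, 0, 0, 0, -25, 0, 0, 0, 0, 0, 0, 0, 0, 0])

```text
time_s: 29.2
eef_pos: [0.5246, -0.2995, 0.2321]
eef_rot: [0.001, 0.758, 0.652, 0.0]
wrist_force: [0.3, -0.4, -0.7]
opening: 1.0
```

```bash
python3 - <<'E'
from h import *
delta(None,0)
snap('wrist','w9');snap('scene','scene9');snap('top','top9')
o=np.zeros((600,800,3),np.uint8)
o[:300,:400]=cv2.resize(cv2.imread('pics/w9.png')[0:300,120:520],(400,300))
o[:300,400:]=cv2.resize(cv2.imread('pics/scene9.png')[220:310,145:265],(400,300),interpolation=cv2.INTER_CUBIC)
o[300:,:400]=cv2.resize(cv2.imread('pics/top9.png')[90:285,95:355],(400,300),interpolation=cv2.INTER_CUBIC)
o[300:,400:]=cv2.resize(cv2.imread('pics/scene9.png')[180:270,290:410],(400,300),interpolation=cv2.INTER_CUBIC)
cv2.imwrite('pics/c9.png',o)
E
```

```text
t 29.2 pos [ 0.5246 -0.2995  0.2321] yaw 81.41 tilt [ 0.0015 -0.0014] F [ 0.3 -0.4 -0.7] open 1.0
```

View pics/c9.png

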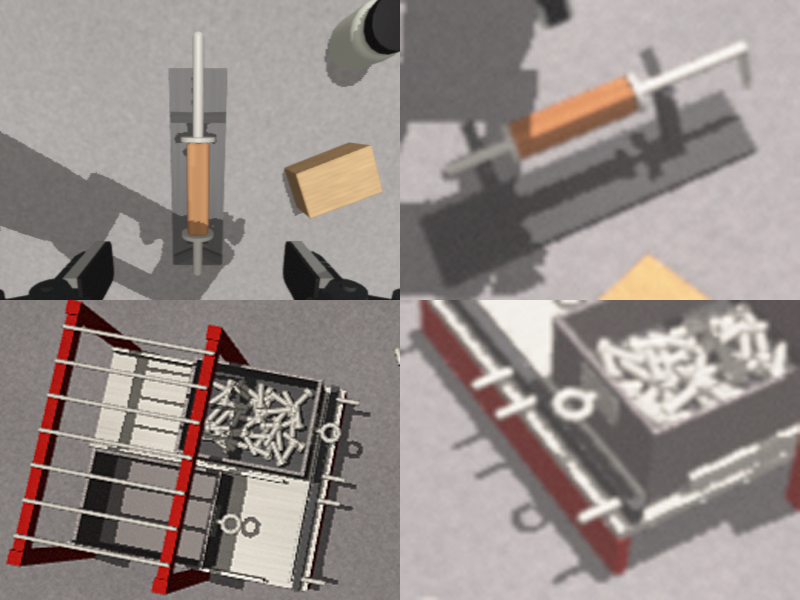

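The hook is back in both forks with its prong down. Its end in the wrist view is at about (318,32), against (320,31) before. The tote is square against the plate, and the empty tote is where it was. Handing in.

```bash
python3 -c "
from bench import ctrl
print(ctrl.hand_in())"
```

```text
the job is handed in; nothing more can be done
None
```

I hooked the bolts tote and dragged it about 130 mm along its lane. I pressed it against the stop plate, unhooked, laid the hook back in its rest and handed the job in at about 29 s. No verdict is reported, so success isn't confirmed.

- **Pull:** Dragging took about 4 N. The pull rose smoothly once the tote met the plate, and I held about 16 N for a few tenths of a second. Taking off the drag, that is roughly 12 N on the plate. I read the force only at the end of each move; the highest reading was about 16.5 N, under the 25 N limit.
- **Final pictures:** The tote stands against the plate, looking square. The hook lies in both forks with its prong hanging on the +x side, within a few pixels of where it started. The empty tote, jar and carton look unmoved. The spanner is not in the last pictures, but it was in place just before the hook went back. The gripper is open and about 14 cm above the hook.
- **Disagreement:** The top and scene cameras differed by 2–4 mm on where the ring was. The prong still went in without any contact force, so I didn't correct for it.
- **Not measured:** The gap to the plate after unhooking was judged only by eye.

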